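# Close the flap of the desk card box and tuck it under the lip

## Task

Close the card box on the desk: with the fingertips fold its raised wooden flap over the cards, then, keeping it pressed down, push it by its finger ridge away from the hinge until its free edge is tucked beneath the brass lip as far as it goes, and let go so that it stays shut. Only push and press gently: do not pinch or lift anything, keep the box where it stands, and leave the other things on the desk alone.

Things in the scene. Friction and masses are not known exactly. Their poses are not given: they have to be found in the camera images.
- case: Walnut card box, 230 (x) x 190 (y) x 50 high, about 2.2 kg, loose on the desk. Origin: centre of its underside, z up; +x points from the flap's hinge to the brass lip (the tucking direction). Flat top at z=50 with a shallow well of white cards (x -78 to 10, y +-60, 8 deep) that the flap covers. Hinge axis: parallel to y, at z=54.5, x=-78 when drawn back.
- flap (a joint): Hinge angle, rad: 0 = folded flat over the cards, 1.57 = upright, to 2.1 = leaning away from the lip. Flap: pale wood panel 4 thick, 130 wide, 95 from axis to free edge, mid-plane through the axis. Springy: rests anywhere from 1.4 to 1.9; folded and let go it springs up (about 1 N at the edge) unless the lip holds it (rests near 0.06).
- runner (a joint): Slide of the hinge with its flap towards the lip (case +x), m: 0 = drawn back, 0.033 = fully in. Rubs with 4 N, stays where left. With the flap flat the free edge is at x=17 in the case at 0 (17 mm short of the lip plate, clear of its mouth) and x=50 at 0.033 (16 mm under it). Pushing the upright flap low, near the hinge, slides it instead of folding it.
- hinge_mid (a point): Middle of the hinge axis. Frame turns with the flap: x from the hinge to the free edge, z out of the flap's outer face (up when folded).
- ridge_foot (a point): On the flap's outer face at the middle of the foot of the finger ridge, on its hinge side: 59.5 from the axis, 2 off the mid-plane; a fingertip in this corner can press down and push. The ridge is a dark wood bar across the flap's middle, 70 wide, 5 thick (59.5 to 64.5 from the axis), standing 12 off the outer face. Axes as hinge_mid.
- edge_mid (a point): Middle of the flap's free edge, at half its thickness, 95 from the hinge axis. Same axes as hinge_mid.
- lip_front (a point): Middle of the lip plate's front edge, on its underside (x=34, z=62 in the case). Axes as the case's. The lip: brass plate across the deck, 150 wide, x 34 to 62, 3 thick, open towards -x, closed by a riser at x=58 to 62; its front has a mouth flared up at 30 deg, from x=34 to x=24, reaching z=71.
- mug: White mug, 76 across, 90 high, handle at +y, standing beside the box. Origin under its centre. Leave alone.
- stapler: Black and steel stapler, 140 x 36 x 41 high, lying beside the box. Origin under its centre. Leave alone.
- weight: Brass paperweight, 36 across, 34 high, standing on the box's deck behind the lip. Origin under its centre. Leave alone.
- pencup: Grey pen cup with pens, 72 across, 155 high with the pens. Origin under its centre. Leave alone.
- tape: Tape dispenser, 130 x 55 x 76 high. Origin under its centre. Leave alone.
- books: Two stacked books, 150 x 210 x 58 high. Origin under the lower book's centre. Leave alone.
- magnifier: Magnifying glass lying flat, lens 84 across at the origin, handle along its -x to 130, 15 high. Leave alone.

How it is judged:
At the end, for the whole second after the job is handed in: The flap lies folded (under 0.11 rad), its edge beneath the lip, the hinge slid in at least 27 of 33 mm, held by the lip alone and at rest. The box stands flat within 40 mm of its start; the other things within 40 mm of theirs (the paperweight on the box 60 mm) (value of joint flap below 0.11 rad and value of joint runner above 0.027 m and z of edge_mid in the frame of case below 0.063 m and x of edge_mid in the frame of case above 0.044 m and velocity of joint flap between -0.05 and 0.05 rad/s and distance of each of case, mug, stapler, pencup, tape, books, magnifier from where it was at the start of the episode below 0.04 m and angle between case's own z axis and vertical below 0.05 rad and linear speed of case below 0.01 m/s and distance of weight from where it was at the start of the episode below 0.06 m); the robot touches nothing.
It fails at once if the box is lifted or tipped (height (world z) of case above 0.01 m or angle between case's own z axis and vertical above 0.12 rad).
It fails at once if the box is shoved more than 40 mm (distance of case from where it was at the start of the episode above 0.04 m).
It fails at once if the box or its flap is pinched or pressed harder than 35 N by the fingers (contact force between the fingers and case above 35 N).
It fails at once if another thing is lifted, or pushed more than 40 mm (the paperweight 60 mm) (distance of any of mug, stapler, pencup, tape, books, magnifier from where it was at the start of the episode above 0.04 m or distance of weight from where it was at the start of the episode above 0.06 m or height (world z) of any of mug, stapler, pencup, tape, books, magnifier above 0.015 m or height (world z) of weight above 0.065 m).
It also fails if it takes over 38 s, if anything falls off the work surface, if the arm or the gripper's body presses on something with over 40 N, if the wrist force passes 120 N, or if a joint passes its speed limit or range.

## Robot

A 6-joint arm with a two-finger parallel gripper is mounted at the origin on the work surface. World frame = base frame: x ahead of the robot, y to its left, z up, the work surface at z = 0. Lengths are in m, angles in rad, forces in N, time in s.
With the tool pointing down it reaches from about 0.375 to 0.9 m from the base axis. Payload 3.1 kg.
Tool frame: the origin (TCP) lies between the finger pads; the fingertips stand 22 mm ahead of it and the grasp point (between the pads) lies 3 mm ahead of it; z points along the fingers, y is the line along which they close (so a half turn about z gives the same grasp; the last joint's range is limited). The gripper opens to 87 mm and grips with 3 to 60 N. Pads are 19 mm wide; open, the fingers measure 117 mm over their backs; the gripper's body (75 mm by 190 mm) begins 51 mm behind the grasp point.
Start: joints at [-1.397, 0.527, 1.433, -0, 1.181, -0.178], TCP at [0.215, -0.587, 0.245] pointing down, gripper open.
Joint ranges: [-3.08, 3.08], [-0.75, 2.2], [0.22, 2.44], [-1.43, 4.57], [0, 2.65], [-2.85, 2.85]. Speed limits (rad/s): [2.79, 2.79, 3.14, 3.14, 3.14, 3.14].

## Interface

Orientations are given as a unit quaternion [x, y, z, w].
In Python, from rig import get_obs, camera, get_calibration, hand_in, cut_out gives the robot as it stands.
- The arm moves only by the shell command python3 -m inch 'ROWS' [OPENING] [FORCE]. ROWS is JSON, one flat list of numbers, 6 for each row, row after row: the shift along the tool's x, y, z scaled (see below), then the turn, a rotation vector about the tool's x, y, z scaled (see below). A call has 1 to 20 rows; each row is the pose to reach, as a shift and turn from the pose commanded when the call began, along the tool's axes at that moment; what a row does not reach only later rows make up. The controller multiplies each number of a shift by 0.08 m and each number of a turn by 90 degrees. A row lasts 1/12 s, in which the tool goes at most 41.7 mm and 7.16 degrees, less where a joint would pass 70% of its speed; a pose out of reach is approached as far as the arm can. A call with a number of a shift or a turn outside -1 to 1 is refused whole. A call with a gripper value outside its range is refused whole. OPENING is the finger opening in mm, from 0 to 87, set as the call begins (- or left out, the last holds). The fingers move at their own pace and stop on an object; FORCE is the grip in N (left out, the last holds). Time passes only in rows, so rows that repeat a pose let the fingers close. It gives the time, the measured TCP pose, the force, the opening and the grip force at its end, in the units of the state.
- get_obs(): the state, without advancing time (a new reading comes with each control period).
- camera(name): name is "side" or "top"; returns the picture (420x560x3 uint8, red, green, blue); there is no depth.
- get_calibration(name): a dict with "vertical_fov" (degrees; the focal length in pixels is half the picture's height over the tangent of half this angle, whatever the lens; pixels are square), "cx", "cy" (the principal point, pixels), "T" (4x4, takes a point from camera to world coordinates). Camera axes: x right, y down, z forward; pixel columns grow to the right and rows downward; lengths in m; the calibration is good to about 2 mm. A picture is of the moment at which its call begins. get_calibration takes no time and is no camera call.
- hand_in(): hands the job in; it is judged then, once.
Trained networks look in the newest picture that a camera, given by its name, has taken for a name from the list of things; names that differ only in an ending like _2 or _b are one class to them, and where a whole thing is asked for, a point or a joint stands for the part that bears it (a point fixed in the world has none). Each returns a list of dicts, best first, with "conf" (0 to 1); they miss things now and then, are a little off and sometimes report something else, mostly with a low value. They report only what shows in the picture. A call takes as long as a camera call.
- cut_out(camera, thing): "region" (420x560 bool, what is visible of it) and "bbox" ([left, top, right, bottom] in pixels, round what is visible of it).
The state is a dict: "time": time; "q": joint angles; "joint_velocities": joint speeds; "joint_torque": joint torques, N m; "position": TCP position; "tool_rot": TCP orientation; "ft_force": force on the tool from outside, world axes, zero at the start; "moment": the same for the moment, N m; "grip_width": finger opening in m; "grip_force": force on a finger pad.
Only numpy, scipy, OpenCV 4.12 (cv2) and the standard library are available. Lean on these libraries where they do the work, as an engineer would, in place of code of your own. Each camera call takes 0.05 s, during which the arm holds its last target. There are 200 camera calls.

## Working session

There is one attempt and no reset: what is moved stays moved. The work goes in short steps, Python scripts to look and compute and a shell command to move; the robot and the scene stay as the last step left them, time stands still between calls to the robot, and variables do not carry over. Pictures are saved under pics/ and viewed, at most 10 in all, crops included, and the job is handed in when it is done.

```bash
mkdir -p pics
python3 - <<'E'
from rig import *
import cv2,numpy as np
o=get_obs();print(o['time'],o['position'],o['tool_rot'],o['grip_width'])
for n in("side","top"):
    im=camera(n);cv2.imwrite(f'pics/{n}0.png',im[:,:,::-1]);c=get_calibration(n);print(n,c['vertical_fov'],c['cx'],c['cy'],np.round(c['T'],4).tolist())
    for t in("case","flap","ridge_foot","lip_front","mug","stapler","weight"):
        r=cut_out(n,t);print(t,[(round(d['conf'],2),d['bbox']) for d in r[:2]])
E
```

```text
0.0 [ 0.21529099 -0.58603083  0.24356016] [ 9.84566531e-01  1.75007415e-01  1.29486983e-05 -1.07300100e-03] 0.08713508621831745
side 46.511032956617115 281.7234668222081 217.76736520498423 [[-0.8832, -0.2848, 0.3726, 0.0487], [-0.4689, 0.5325, -0.7047, 0.9483], [0.0023, -0.7971, -0.6038, 0.8781], [0.0, 0.0, 0.0, 1.0]]
case [(0.88, [248.2, 162.3, 333.6, 231.4])]
flap [(0.51, [312.1, 161.3, 325.8, 207.7])]
ridge_foot [(0.8, [314.3, 164.5, 323.2, 201.5])]
lip_front []
mug [(0.96, [283.0, 209.9, 309.4, 252.6])]
stapler [(0.88, [270.7, 163.9, 313.5, 180.3])]
weight []
top 51.46508636273286 278.78269774738527 218.14230897529987 [[-0.0058, -0.9906, 0.1369, 0.3833], [-0.9999, 0.0071, 0.0088, -0.0055], [-0.0097, -0.1368, -0.9905, 1.2246], [0.0, 0.0, 0.0, 1.0]]
case [(0.94, [288.4, 160.5, 375.4, 252.1])]
flap [(0.82, [312.4, 221.7, 363.9, 236.1])]
ridge_foot [(0.69, [315.5, 221.0, 366.6, 234.9])]
lip_front [(0.87, [284.7, 160.8, 374.0, 253.2])]
mug [(0.71, [254.9, 222.5, 292.0, 257.4])]
stapler [(0.62, [367.1, 153.1, 390.4, 209.1]), (0.28, [287.2, 161.3, 373.9, 254.1])]
weight [(0.62, [329.3, 164.6, 339.9, 176.8])]
```

```bash
ls; python3 -c "
import cv2,numpy as np
" ; ls pics
```

```text
pics
side0.png
top0.png
```

Run:
```python
import cv2
a=cv2.imread('pics/top0.png')[135:275,235:415];cv2.imwrite('pics/topc.png',cv2.resize(a,None,fx=4.2,fy=4.2,interpolation=cv2.INTER_CUBIC))
a=cv2.imread('pics/side0.png')[140:260,220:380];cv2.imwrite('pics/sidec.png',cv2.resize(a,None,fx=4.8,fy=4.8,interpolation=cv2.INTER_CUBIC))
```

```text
(no output)
```

View pics/topc.png

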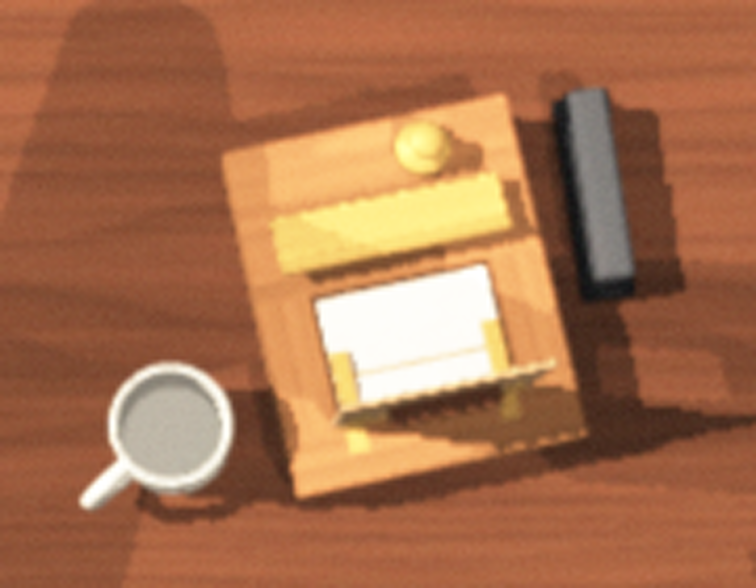

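View pics/sidec.png

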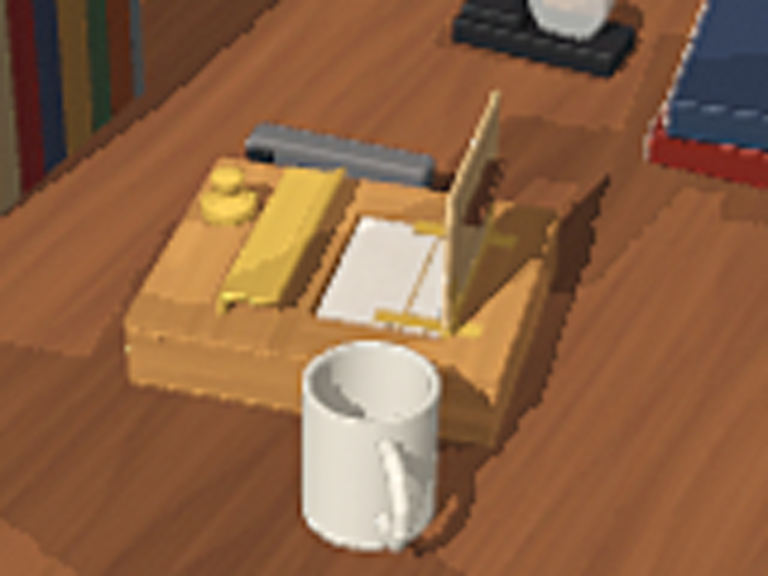

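View pics/side0.png

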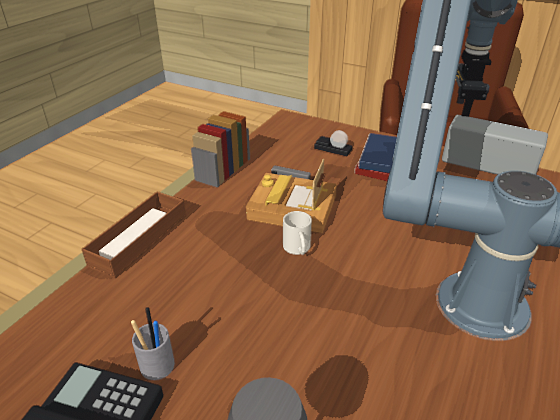

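The top view shows the box deck corners at crop (222,157), (505,95), (587,435), (297,497). The flap is upright with its edge from (340,420) to (552,362). The mug is left of the box and the stapler right, both close to it.

```bash
cat > h.py <<'E'
import numpy as np, cv2
from rig import *
def ray(cam,uv,z):
    c=get_calibration(cam);f=210/np.tan(np.radians(c['vertical_fov']/2));T=np.array(c['T'])
    d=T[:3,:3]@np.array([(uv[0]-c['cx'])/f,(uv[1]-c['cy'])/f,1]);p=T[:3,3]
    return p+d*(z-p[2])/d[2]
def proj(cam,P):
    c=get_calibration(cam);f=210/np.tan(np.radians(c['vertical_fov']/2));T=np.linalg.inv(np.array(c['T']))
    q=T[:3,:3]@np.array(P)+T[:3,3];return np.array([c['cx']+f*q[0]/q[2],c['cy']+f*q[1]/q[2]])
E
python3 - <<'E'
from h import *
from scipy.optimize import least_squares as LS
t=lambda u,v:np.array([u/4.2+235,v/4.2+135])
s=lambda u,v:np.array([u/4.8+220,v/4.8+140])
for n,p,z in(("TL",(222,157),.05),("TR",(505,95),.05),("BR",(587,435),.05),("BL",(297,497),.05),("fl",(340,420),.148),("fr",(552,362),.148),("lipBL",(285,272),.071),("lipBR",(508,230),.071)):
    print(n,np.round(ray("top",t(*p),z),4))
# joint fit: case pose from both cameras
obs=[("top",t(222,157),(.115,.095,.05)),("top",t(505,95),(.115,-.095,.05)),("top",t(587,435),(-.115,-.095,.05)),("top",t(297,497),(-.115,.095,.05)),
("side",s(128,325),(.115,.095,.05)),("side",s(128,382),(.115,.095,0)),("side",s(490,442),(-.115,.095,0)),("side",s(220,160),(.115,-.095,.05))]
def W(p,P):
    c,si=np.cos(p[2]),np.sin(p[2]);return [p[0]+c*P[0]-si*P[1],p[1]+si*P[0]+c*P[1],P[2]]
r=LS(lambda p:np.concatenate([proj(c,W(p,P))-uv for c,uv,P in obs]),[.45,-.1,0],loss='soft_l1')
print(r.x,np.round(r.fun.reshape(-1,2),1).tolist())
p=r.x
def WF(ph,run,a,y):  # flap point at distance a
    return W(p,(-.078+run+a*np.cos(ph),y,.0545+a*np.sin(ph)))
fo=[("top",t(340,420),.065),("top",t(552,362),-.065),("side",s(495,92),-.065),("side",s(452,185),.065)]
r2=LS(lambda q:np.concatenate([proj(c,WF(q[0],0,.095,y))-uv for c,uv,y in fo]),[1.6]);print(r2.x,np.round(r2.fun.reshape(-1,2),1).tolist())
for a in("mug","stapler"):
    d=cut_out("top",a)[0]['bbox'];print(a,ray("top",d[:2],.09 if a=="mug" else .04),ray("top",d[2:],.09 if a=="mug" else .04))
E
```

```text
TL [ 0.673  -0.0208  0.05  ]
TR [ 0.7133 -0.2078  0.05  ]
BR [ 0.4881 -0.2537  0.05  ]
BL [ 0.4496 -0.0669  0.05  ]
fl [ 0.4892 -0.0878  0.148 ]
fr [ 0.5229 -0.2138  0.148 ]
lipBL [ 0.5921 -0.0602  0.071 ]
lipBR [ 0.6184 -0.2034  0.071 ]
[ 0.58232699 -0.13651541  0.20589151] [[-0.3, -0.9], [-0.7, -0.3], [-0.3, -0.4], [0.0, -0.3], [0.1, -1.7], [0.8, 0.2], [1.5, 1.4], [0.7, -0.7]]
[1.54170261] [[0.2, -2.5], [0.8, 0.3], [1.5, -0.5], [0.4, 3.3]]
mug [0.5289965  0.06743566 0.09      ] [ 0.43698514 -0.02907313  0.09      ]
stapler [ 0.72886881 -0.24299783  0.04      ] [ 0.56987136 -0.30153053  0.04      ]
```

```bash
cat >> h.py <<'E'
from scipy.spatial.transform import Rotation as R
C=np.array([.5815,-.1365]);YAW=.206
Xc=np.array([np.cos(YAW),np.sin(YAW),0]);Yc=np.array([-np.sin(YAW),np.cos(YAW),0]);Z=np.array([0,0,1.])
def tcp(cx,cz,t,cy=0.):      # front corner of fingertips at case (cx,cy,cz), tilt t
    x=np.cos(t)*Xc+np.sin(t)*Z; z=np.sin(t)*Xc-np.cos(t)*Z
    return np.r_[C,0]+cx*Xc+cy*Yc+cz*Z-.022*z-.0095*x, R.from_matrix(np.c_[x,-Yc,z])
def rows(targets,o=None):
    o=o or get_obs();R0=R.from_quat(o['tool_rot'])
    for k,(p,r) in targets:
        print(k,np.round(R0.inv().apply(p-o['position'])/.08,2),np.round((R0.inv()*r).as_rotvec()/(np.pi/2),3))
def corner(o):
    r=R.from_quat(o['tool_rot']).as_matrix();d=o['position']+.022*r[:,2]+.0095*r[:,0]-np.r_[C,0]
    return d@Xc*1e3,d@Yc*1e3,d[2]*1e3,np.degrees(np.arctan2(r[:,2]@Xc,-r[2,2]))
def fold(phi,t,gap=0,run=0):  # finger face on ridge top edge, corner towards the flap
    rel=phi-t;L=min(.012/np.cos(rel),.016);d=np.array([np.cos(phi),np.sin(phi)]);n=np.array([-d[1],d[0]])
    q=np.array([-.078+run,.0545])+.0595*d+.014*n+L*np.array([np.sin(t),-np.cos(t)])-gap*np.array([np.cos(t),np.sin(t)])
    return tcp(q[0],q[1],t)
E
python3 -m inch '[0.45,-0.4,0,0,0,0, 0.9,-0.8,0,0,0,0, 0.9,-0.8,0,0,0,0]' 0
python3 -m inch '[0.45,-0.4,0,0,0,0, 0.9,-0.8,0,0,0,0, 0.9,-0.8,0,0,0,0]'
python3 -m inch '[0.45,-0.4,0,0,0,0, 0.9,-0.8,0,0,0,0, 0.9,-0.8,0,0,0,0]'
python3 -m inch '[0.45,-0.4,0,0,0,0, 0.9,-0.8,0,0,0,0, 0.9,-0.8,0,0,0,0, 0.9,-0.8,0,0,0,0]'
python3 - <<'E'
from h import *
t=np.radians
rows([("standoff",fold(1.55,t(25),.04))])
E
```

```text
time: 1.15
position: [0.2623, -0.4961, 0.244]
tool_rot: [0.984, 0.176, 0.001, -0.003]
ft_force: [-0.3, 0.2, -0.4]
grip_width: 0.0741
grip_force: 0.0
time: 1.4
position: [0.3076, -0.4112, 0.2443]
tool_rot: [0.984, 0.176, 0.0, -0.003]
ft_force: [-0.0, -0.4, -0.6]
grip_width: 0.0549
grip_force: 0.0
time: 1.65
position: [0.3528, -0.3272, 0.2445]
tool_rot: [0.984, 0.176, 0.0, -0.002]
ft_force: [-0.0, 0.2, 0.5]
grip_width: 0.035
grip_force: 0.0
time: 1.98
position: [0.3984, -0.2446, 0.2447]
tool_rot: [0.984, 0.177, 0.0, -0.0]
ft_force: [-0.0, -0.5, -0.0]
grip_width: 0.0086
grip_force: 0.0
standoff [ 0.91 -0.73  1.82] [-0.021  0.277  0.094]
```

```bash
python3 -m inch '[0.3,-0.25,0.2,0,0.07,0.03, 0.6,-0.5,0.4,-0.01,0.14,0.06, 0.9,-0.73,0.6,-0.02,0.21,0.09, 0.91,-0.73,0.8,-0.02,0.277,0.094, 0.91,-0.73,0.8,-0.02,0.277,0.094, 0.91,-0.73,0.8,-0.02,0.277,0.094, 0.91,-0.73,0.8,-0.02,0.277,0.094]'
python3 - <<'E'
from h import *
t=np.radians
print(corner(get_obs()))
rows([("standoff",fold(1.55,t(25),.04)),("10mm",fold(1.55,t(25),.01))])
E
```

```text
time: 2.57
position: [0.4453, -0.1687, 0.1802]
tool_rot: [0.972, 0.097, 0.214, -0.022]
ft_force: [0.1, -1.0, -0.3]
grip_width: 0.0005
grip_force: 0.0
(np.float64(-121.98872026592025), np.float64(-3.75216924643062), np.float64(164.2114503360401), np.float64(24.86772882063431))
standoff [-0.41 -0.04  0.93] [ 0.001  0.001 -0.004]
10mm [-0.03 -0.05  0.93] [ 0.001  0.001 -0.004]
```

```bash
python3 -m inch '[-0.4,-0.04,0.3,0,0,0, -0.41,-0.05,0.6,0,0,0, -0.41,-0.05,0.93,0,0,0, -0.3,-0.05,0.93,0,0,0, -0.15,-0.05,0.93,0,0,0, -0.03,-0.05,0.93,0,0,0, -0.03,-0.05,0.93,0,0,0, -0.03,-0.05,0.93,0,0,0]'
python3 - <<'E'
from h import *
t=np.radians
print(corner(get_obs()))
a=camera("side")[130:250,220:380,::-1];cv2.imwrite('pics/s1.png',cv2.resize(a,None,fx=4.8,fy=4.8,interpolation=2))
rows([(f"{p} {tt}",fold(t(p),t(tt))) for p,tt in((89,25),(80,25),(70,25),(60,25),(50,25),(40,25),(30,20),(20,14),(10,7),(0,0))])
E
```

```text
time: 3.23
position: [0.4751, -0.1586, 0.1129]
tool_rot: [0.971, 0.099, 0.216, -0.021]
ft_force: [-0.3, -0.7, 0.5]
grip_width: 0.0006
grip_force: 0.0
(np.float64(-90.78292557398889), np.float64(0.0812443539530164), np.float64(97.01217294706554), np.float64(25.07648717095171))
89 25 [0.1  0.01 0.  ] [ 0.001 -0.    -0.002]
80 25 [0.21 0.01 0.04] [ 0.001 -0.    -0.002]
70 25 [0.33 0.01 0.1 ] [ 0.001 -0.    -0.002]
60 25 [0.44 0.01 0.16] [ 0.001 -0.    -0.002]
50 25 [0.53 0.01 0.24] [ 0.001 -0.    -0.002]
40 25 [0.6  0.01 0.34] [ 0.001 -0.    -0.002]
30 20 [0.67 0.01 0.45] [ 0.001 -0.056 -0.002]
20 14 [0.71 0.01 0.57] [ 0.001 -0.123 -0.002]
10 7 [0.74 0.01 0.69] [ 0.001 -0.2   -0.002]
0 0 [0.74 0.01 0.82] [ 0.001 -0.278 -0.002]
```

View pics/s1.png

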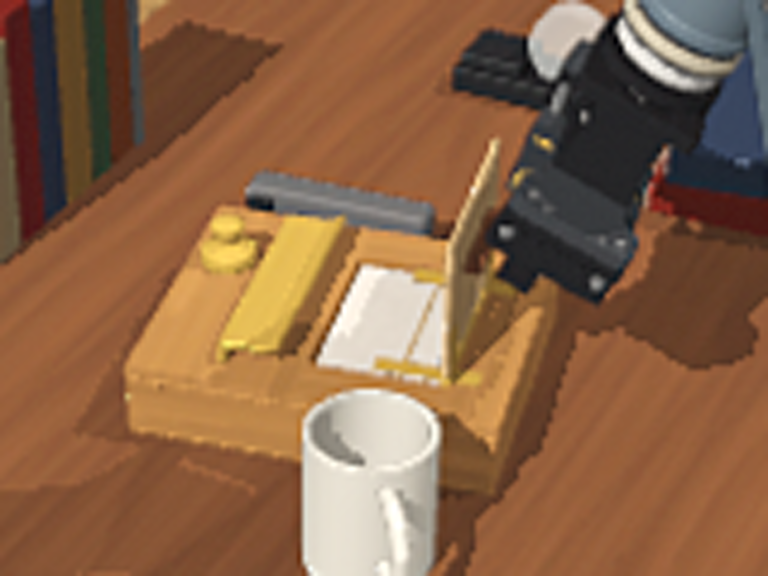

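The fingertip (crop ~(515,265)) sits just behind the upright flap and nothing is touching yet. Next I fold partway.

```bash
python3 -m inch '[0.05,0.01,0,0,0,0, 0.1,0.01,0,0,0,0, 0.16,0.01,0.02,0,0,0, 0.21,0.01,0.04,0,0,0, 0.27,0.01,0.07,0,0,0, 0.33,0.01,0.1,0,0,0, 0.39,0.01,0.13,0,0,0, 0.44,0.01,0.16,0,0,0, 0.49,0.01,0.2,0,0,0, 0.53,0.01,0.24,0,0,0, 0.57,0.01,0.29,0,0,0, 0.6,0.01,0.34,0,0,0, 0.6,0.01,0.34,0,0,0]'
python3 - <<'E'
from h import *
t=np.radians
print(corner(get_obs()))
a=camera("side")[130:250,220:380,::-1];cv2.imwrite('pics/s2.png',cv2.resize(a,None,fx=4.8,fy=4.8,interpolation=2))
rows([(f"{p} {tt}",fold(t(p),t(tt))) for p,tt in((35,23),(30,20),(25,17),(20,14),(15,10),(10,7),(5,3),(0,0))])
E
```

```text
time: 4.37
position: [0.5283, -0.1468, 0.1073]
tool_rot: [0.971, 0.099, 0.215, -0.023]
ft_force: [-0.9, 0.5, -0.4]
grip_width: 0.0006
grip_force: 0.1
(np.float64(-36.27310519382972), np.float64(0.7676890072447649), np.float64(91.3269409374602), np.float64(24.980103101094155))
35 23 [0.04 0.01 0.05] [-0.    -0.022 -0.002]
30 20 [0.07 0.01 0.1 ] [-0.    -0.055 -0.002]
25 17 [0.1  0.01 0.16] [-0.    -0.089 -0.002]
20 14 [0.12 0.01 0.22] [-0.    -0.122 -0.002]
15 10 [0.13 0.01 0.28] [-0.    -0.166 -0.002]
10 7 [0.14 0.01 0.34] [-0.    -0.2   -0.002]
5 3 [0.15 0.01 0.4 ] [-0.    -0.244 -0.002]
0 0 [0.15 0.01 0.47] [-0.001 -0.278 -0.002]
```

View pics/s2.png

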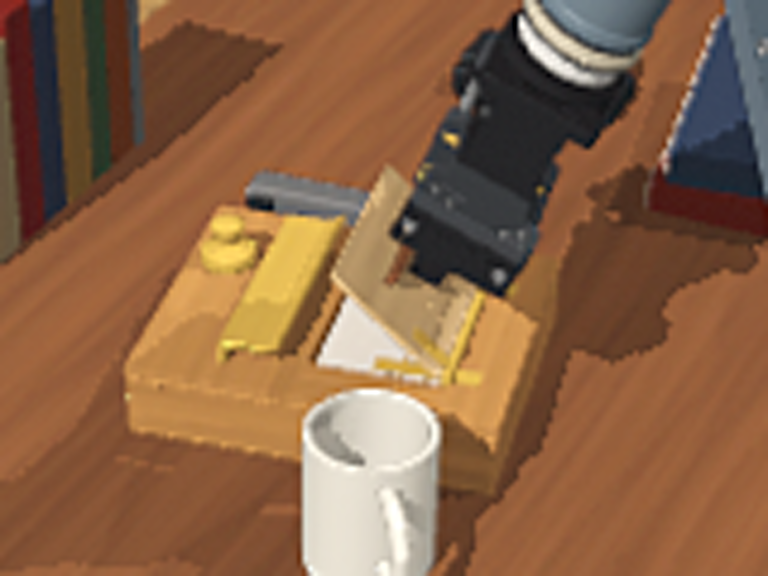

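The flap is folded to about 40°. The ridge (crop (400,265)) is ahead of the fingertip and the hinge is still drawn back.

```bash
python3 -m inch '[0.02,0.01,0.05,0,-0.022,0, 0.05,0.01,0.1,0,-0.055,0, 0.08,0.01,0.16,0,-0.09,0, 0.1,0.01,0.22,0,-0.122,0, 0.11,0.01,0.28,0,-0.166,0, 0.12,0.01,0.34,0,-0.2,0, 0.13,0.01,0.4,0,-0.244,0, 0.13,0.01,0.44,0,-0.278,0, 0.13,0.01,0.44,0,-0.278,0]'
python3 - <<'E'
from h import *
t=np.radians
o=get_obs();print(corner(o),o['ft_force'],o['moment'])
a=camera("side")[130:250,220:380,::-1];cv2.imwrite('pics/s3.png',cv2.resize(a,None,fx=4.8,fy=4.8,interpolation=2))
rows([("flat",fold(0,0)),("33",fold(0,0,0,.033))])
E
```

```text
time: 5.17
position: [0.5539, -0.143, 0.0802]
tool_rot: [0.995, 0.102, 0.0, 0.0]
ft_force: [1.6, -0.5, 0.7]
grip_width: 0.0002
grip_force: 0.5
(np.float64(-18.804608286008946), np.float64(-0.7507096039573297), np.float64(58.18804173240514), np.float64(0.025958198693846312)) [ 1.57656406 -0.4974928   0.69380246] [-0.06697808 -0.15812688 -0.01832552]
flat [ 0.01 -0.01  0.02] [-0.    -0.001 -0.002]
33 [ 0.43 -0.01  0.02] [-0.    -0.001 -0.002]
```

View pics/s3.png

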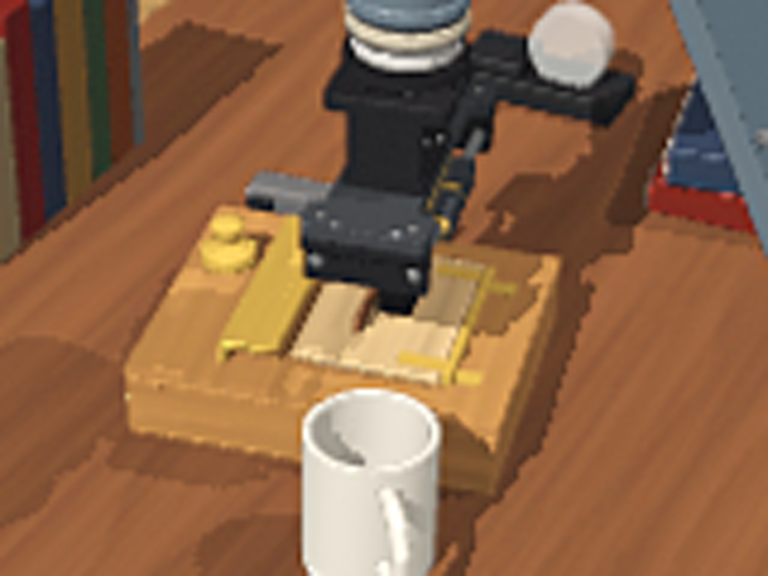

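The flap is nearly flat with the finger right behind the ridge at crop (385,300). I press a bit more and check the force.

```bash
python3 -m inch '[0,0,0.01,0,0,0, 0,0,0.02,0,0,0, 0,0,0.02,0,0,0, 0,0,0.02,0,0,0]'
python3 -m inch '[0,0,0.01,0,0,0, 0,0,0.01,0,0,0, 0,0,0.01,0,0,0]'
python3 -c "
from h import *
print(corner(get_obs()))"
```

```text
time: 5.55
position: [0.5513, -0.1432, 0.0789]
tool_rot: [0.995, 0.1, -0.0, -0.001]
ft_force: [0.8, 0.2, 2.4]
grip_width: 0.0006
grip_force: 1.0
time: 5.8
position: [0.5513, -0.1432, 0.0786]
tool_rot: [0.995, 0.101, -0.0, -0.0]
ft_force: [-0.0, 0.6, 6.8]
grip_width: 0.0002
grip_force: 3.4
(np.float64(-21.45855465040287), np.float64(-0.39104769836686665), np.float64(56.598167745496255), np.float64(-0.03657972463738181))
```

```bash
python3 -m inch '[0.03,0,0,0,0,0, 0.06,0,0,0,0,0, 0.09,0,0,0,0,0, 0.12,0,0,0,0,0, 0.15,0,0,0,0,0, 0.15,0,0,0,0,0]'
python3 -c "
from h import *
print(corner(get_obs()))"
python3 -m inch '[0.03,0,0,0,0,0, 0.06,0,0,0,0,0, 0.09,0,0,0,0,0, 0.12,0,0,0,0,0, 0.12,0,0,0,0,0]'
python3 - <<'E'
from h import *
print(corner(get_obs()))
a=camera("side")[130:250,220:380,::-1];cv2.imwrite('pics/s4.png',cv2.resize(a,None,fx=4.8,fy=4.8,interpolation=2))
E
```

```text
time: 6.3
position: [0.5618, -0.1409, 0.0785]
tool_rot: [0.995, 0.101, -0.002, -0.001]
ft_force: [-3.0, -1.4, 8.2]
grip_width: 0.0008
grip_force: 4.2
(np.float64(-10.789127438330906), np.float64(-0.30461074552394385), np.float64(56.484270673199354), np.float64(-0.21728453648671164))
time: 6.72
position: [0.5712, -0.139, 0.0785]
tool_rot: [0.995, 0.101, -0.002, -0.001]
ft_force: [-3.4, -0.9, 8.4]
grip_width: 0.0007
grip_force: 4.2
(np.float64(-1.1842662139619273), np.float64(-0.36378134401898293), np.float64(56.49490988973347), np.float64(-0.21845973203346677))
```

View pics/s4.png

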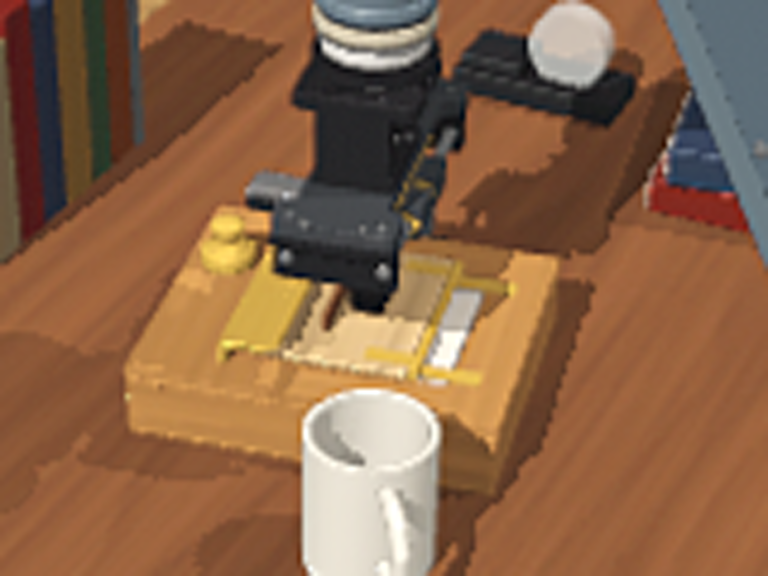

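The hinge has slid about 17 mm, with the flap going under the lip and the box unmoved. I keep pushing until the force rises.

```bash
python3 -m inch '[0.03,0,0,0,0,0, 0.06,0,0,0,0,0, 0.09,0,0,0,0,0, 0.12,0,0,0,0,0, 0.15,0,0,0,0,0, 0.15,0,0,0,0,0]'
python3 -m inch '[0.02,0,0,0,0,0, 0.04,0,0,0,0,0, 0.04,0,0,0,0,0]'
python3 -c "
from h import *
print(corner(get_obs()))"
```

```text
time: 7.27
position: [0.5824, -0.1366, 0.0785]
tool_rot: [0.995, 0.101, -0.003, -0.001]
ft_force: [-4.7, -0.9, 8.4]
grip_width: 0.0009
grip_force: 4.5
time: 7.52
position: [0.5845, -0.1359, 0.0784]
tool_rot: [0.995, 0.101, -0.004, -0.001]
ft_force: [-5.2, -2.3, 9.5]
grip_width: 0.0005
grip_force: 4.9
(np.float64(12.440779101605496), np.float64(0.020717934394310467), np.float64(56.29992527016735), np.float64(-0.4070850418065519))
```

```bash
python3 -m inch '[0.02,0,0,0,0,0, 0.03,0,0,0,0,0, 0.03,0,0,0,0,0]'
python3 -m inch '[0.01,0,0,0,0,0, 0.02,0,0,0,0,0, 0.02,0,0,0,0,0]'
python3 -c "
from h import *
print(corner(get_obs()))"
```

```text
time: 7.77
position: [0.5867, -0.1354, 0.0783]
tool_rot: [0.995, 0.101, -0.004, -0.001]
ft_force: [-6.4, -2.2, 9.5]
grip_width: 0.0003
grip_force: 4.9
time: 8.02
position: [0.5875, -0.1351, 0.0783]
tool_rot: [0.995, 0.101, -0.005, -0.001]
ft_force: [-7.3, -2.8, 10.9]
grip_width: 0.0001
grip_force: 6.1
(np.float64(15.477147004189684), np.float64(0.16371666823910652), np.float64(56.16608722862285), np.float64(-0.5187529586600302))
```

```bash
python3 -m inch '[0.02,0,0,0,0,0, 0.02,0,0,0,0,0, 0.02,0,0,0,0,0]'
python3 -m inch '[-0.03,0,0,0,0,0, -0.03,0,-0.05,0,0,0, -0.04,0,-0.2,0,0,0, -0.04,0,-0.6,0,0,0, -0.04,0,-1,0,0,0, -0.04,0,-1,0,0,0]'
python3 -m inch '[-0.3,0,-0.3,0,0,0, -0.7,0,-0.6,0,0,0, -1,0,-0.6,0,0,0, -1,0,-0.6,0,0,0, -1,0,-0.6,0,0,0]'
python3 -m inch '[-0.3,0.5,0,0,0,0, -0.3,1,0,0,0,0, -0.3,1,0,0,0,0]'
python3 - <<'E'
from h import *
a=camera("side")[130:250,220:380,::-1];b=camera("top")[135:275,235:415,::-1]
cv2.imwrite('pics/s5.png',np.hstack([cv2.resize(a,(400,300),interpolation=2),cv2.resize(b,(386,300),interpolation=2)]))
E
```

```text
time: 8.27
position: [0.5876, -0.135, 0.0781]
tool_rot: [0.995, 0.102, -0.006, -0.001]
ft_force: [-9.8, -4.0, 11.3]
grip_width: 0.0008
grip_force: 7.7
time: 8.77
position: [0.5942, -0.1366, 0.1642]
tool_rot: [0.995, 0.101, 0.005, 0.002]
ft_force: [0.9, -1.3, 1.0]
grip_width: 0.0004
grip_force: 0.0
time: 9.18
position: [0.5112, -0.1513, 0.2066]
tool_rot: [0.995, 0.1, 0.0, -0.001]
ft_force: [1.0, 0.3, 0.1]
grip_width: 0.0002
grip_force: 0.0
time: 9.43
position: [0.5075, -0.2413, 0.2062]
tool_rot: [0.995, 0.099, 0.002, 0.003]
ft_force: [1.1, -0.1, 0.1]
grip_width: 0.0004
grip_force: 0.0
```

View pics/s5.png

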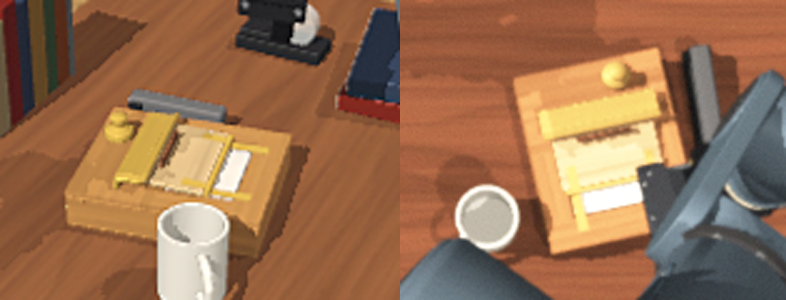

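The side view shows the flap flat and tucked under the lip (around (190,160)), and it stayed there after release. The box and its neighbours look unmoved, and the last push stopped dead while the force rose, so the hinge is at its stop.

```bash
python3 -c "
from rig import *
print(hand_in())"
```

```text
the job is handed in; nothing more can be done
None
```

The card box is closed and handed in at about 9.5 s: the flap is folded flat, pushed under the brass lip until it stopped, and stayed shut after release; the hand-in returned no verdict.

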